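Close up the core train on the assembly rail

ROBOT

A 6-joint arm with a two-finger parallel gripper is mounted at the origin on the work surface. World frame = base frame: x ahead of the robot, y to its left, z up, the work surface at z = 0. Lengths are in m, angles in rad, forces in N, time in s.
With the tool pointing down it reaches from about 0.35 to 0.775 m from the base axis. Payload 7.3 kg.
Tool frame: the origin (TCP) lies at the very end of the fingers, on their centre line; the grasp point (between the pads) lies 19 mm behind it; x points along the fingers, y is the direction in which the jaws open and shut, and the axes are right-handed (so a half turn about x gives the same grasp; the last joint's range is limited). The gripper opens to 92 mm and grips with 3 to 60 N. Pads are 19 mm wide; open, the fingers measure 130 mm over their backs; the gripper's body (75 mm by 190 mm) begins 47 mm behind the grasp point.
Start: joints at [-1.312, 0.342, 1.524, -0, 1.275, -0.146], TCP at [0.207, -0.483, 0.227] pointing down, gripper open.
Joint ranges: [-2.53, 2.53], [-0.77, 2.02], [0.04, 2.7], [-1, 4.14], [0.28, 2.66], [-3.11, 3.11]. Speed limits (rad/s): [2.57, 2.57, 3.14, 3.14, 3.14, 3.14].

INTERFACE

Orientations are given as [roll, pitch, yaw] about the fixed x, y, z axes, in that order (R = Rz(yaw) Ry(pitch) Rx(roll)).
In Python, from cell import robot gives the robot as it stands.
- The arm moves only by the tool play_rows, never from a script. Its argument "moves" is a list that holds one entry, the list of rows, each a list of 5 numbers: the shift along the tool's x, y, z in m, then the turn about the tool's x in degrees, then the opening, from -1 (shut) to 1 (fully open), so that 0 is half open. A call has exactly 10 rows; each row shifts and turns the pose as measured when the row begins, along the tool's axes as they then stand; what a row does not reach is not made up. A row lasts 1/10 s, in which the tool goes at most 50 mm and 8.59 degrees, less where a joint would pass 70% of its speed; a pose out of reach is approached as far as the arm can. A call with a gripper value outside its range is refused whole. The fingers move at their own pace and stop on an object; "grip_force" is the grip in N (left out, the last holds). Time passes only in rows, so rows that do not move let the fingers close, or fill a call up. It gives the time, the measured TCP pose, the force and the opening at its end, in the units of the state.
- robot.observe(): the state, without advancing time (a new reading comes with each control period).
- robot.read_camera(name): name is "scene" or "top" or "wrist"; returns the picture (420x560x3 uint8, red, green, blue); there is no depth.
- robot.get_calibration(name): a dict with "mtx" (3x3 intrinsics, pixels), "view" (4x4, takes a point from world to camera coordinates). Camera axes: x right, y up, looking along -z (the intrinsics and any distortion apply to the point x, -y, -z); pixel columns grow to the right and rows downward; lengths in m; the calibration is good to about 2 mm. A picture is of the moment at which its call begins: read the wrist's pose just before it. get_calibration takes no time and is no camera call; for the wrist camera it gives the pose at the moment of the call.
- robot.hand_in(): hands the job in, once; it reports no verdict.
Trained networks look in the newest picture that a camera, given by its name, has taken for a name from the list of things; names that differ only in an ending like _2 or _b are one class to them, and where a whole thing is asked for, a point or a joint stands for the part that bears it (a point fixed in the world has none). Each returns a list of dicts, best first, with "score" (0 to 1); they miss things now and then, are a little off and sometimes report something else, mostly with a low value. They report only what shows in the picture. A call takes as long as a camera call. They do not tell look-alikes from the thing itself.
- robot.spot_in(camera, label): "point" ([column, row] in pixels, amid what is visible of it).
The state is a dict: "time": time; "qpos": joint angles; "qvel": joint speeds; "joint_efforts": joint torques, N m; "tool_pos": TCP position; "tool_rot": TCP orientation; "contact_force": force on the tool from outside, world axes, zero at the start; "torque": the same for the moment, N m; "opening": finger opening in m.
Only numpy, scipy, OpenCV 4.12 (cv2) and the standard library are available. Lean on these libraries where they do the work, as an engineer would, in place of code of your own. Each camera call takes 0.05 s, during which the arm holds its last target.

TASK

With the fingertips, gently push the row of four sand cores along the assembly rail as one train from behind the last core, keeping them together, until they are fully home against the end stop. Then push the red keeper bar round with a fingertip until it lies square across the rail behind the last core. Do not grip, lift or tip any core, and leave everything else on the bench where it is.

Things in the scene. Friction and masses are not known exactly. Their poses are not given: they have to be found in the camera images.
- rail: grey assembly rail fixed on the bench: base plate 420 x 130 x 14 mm; its x runs along it to the end stop, y across, z up, origin at the centre of its underside. The cores slide on the plate, 14 above the bench, between steel side guides 64 apart (each 8 wide, tops 24 above the bench, x -190 to +160); 2 to 8 N moves the whole train. The -x end is open
- stop_face (a point): middle of the face of the dark iron end stop that the leading core must meet: rail x = +160 mm, y = 0, 29 above the bench. The stop is 84 wide, its top 48 above the bench. With the train home, the last core's rear face is at rail x = -40
- core_lead: sand core, tan block 50 long (own x, towards the end stop) x 60 wide x 30 tall mm, about 0.17 kg, with a raised print 26 x 36 x 10 in the middle of its top, 12 back from the end faces; origin at the centre of its underside. The cores start within 2 of touching. First of the row, nearest the stop; home at rail x = +135
- core_2: sand core, tan block 50 long (own x, towards the end stop) x 60 wide x 30 tall mm, about 0.17 kg, with a raised print 26 x 36 x 10 in the middle of its top, 12 back from the end faces; origin at the centre of its underside. The cores start within 2 of touching. Second of the row; home at rail x = +85
- core_3: sand core, tan block 50 long (own x, towards the end stop) x 60 wide x 30 tall mm, about 0.17 kg, with a raised print 26 x 36 x 10 in the middle of its top, 12 back from the end faces; origin at the centre of its underside. The cores start within 2 of touching. Third of the row; home at rail x = +35
- core_tail: sand core, tan block 50 long (own x, towards the end stop) x 60 wide x 30 tall mm, about 0.17 kg, with a raised print 26 x 36 x 10 in the middle of its top, 12 back from the end faces; origin at the centre of its underside. The cores start within 2 of touching. Last of the row, the one to push; starts 60 to 130 short of home, home at rail x = -15
- keeper (a joint): angle (rad) of the red keeper bar about its upright pivot. 0: closed, against its stop, pointing to the rail's +y across the rail, 4 mm behind the homed last core. It grows opening, counter-clockwise from above: at 1.57 it lies beside the rail pointing to rail -x; starts at 1.65 to 2.0, limit 2.3. Friction 0.08 N m, stays where left. Close it by pushing its outer side round the arc
- keeper_pivot (a point): the keeper's pivot axis, at rail x = -50, y = -52 mm, at the bar's mid height, 35 above the bench. The steel eye round it is 24 in diameter
- keeper_bar (a point): point in the middle of the red bar's section, 85 mm from the pivot axis, 35 above the bench: a good place to push, on the bar's side face. The bar is 12 wide and 16 tall (27 to 43 above the bench)
- keeper_knob (a point): centre of the black ball knob, 22 mm diameter, at the keeper's free end, 114 from the pivot axis, 64 above the bench, on a 10 thick stem over the bar's round end of 20 diameter. When closed it lies beyond the rail's +y guide, where a 10 thick rest pin 42 tall stands at rail x = -38.5, y = +53
- clip_a: loose steel corner clip, an L of two 46 x 22 x 5 legs standing on edge, origin at the inside corner at bench level; a bystander
- clip_b: loose steel corner clip, an L of two 46 x 22 x 5 legs standing on edge, origin at the inside corner at bench level; a bystander
- clip_c: loose steel corner clip, an L of two 46 x 22 x 5 legs standing on edge, origin at the inside corner at bench level; a bystander
- clip_d: loose steel corner clip, an L of two 46 x 22 x 5 legs standing on edge, origin at the inside corner at bench level; a bystander
- mallet: loose stubby mallet lying on the bench: aluminium head 44 diameter x 76, wooden handle; origin at bench level near its middle, own -x along the handle, about 165 long; a bystander
- vent_cutter: loose green enamel vent cutter, 130 x 48, 67 tall, a steel sole with a wheel in front, a bow handle and a knob; origin at the centre of its sole; a bystander
- core_box: loose walnut core box half with brass inlays, 170 x 110 x 45 (brass dowels to 53); origin at the centre of its underside; a bystander
Not all that is in view belongs to the job. Leave any black or purple look-alike of the core_3 alone. Leave any pink look-alike of the core_lead alone.

How it is judged:
By the outcome, as a careful person would: the job done as asked, in the order asked, and still so for the second after the job is handed in, with the robot touching nothing.
It also fails if it takes over 45 s, if anything falls off the work surface, if the arm or the gripper's body presses on something with over 40 N, if the wrist force passes 120 N, or if a joint passes its speed limit or range.

## Working session

There is one attempt and no reset: what is moved stays moved. The work goes in short steps, Python scripts to look and compute and a tool call to move; the robot and the scene stay as the last step left them, time stands still between calls to the robot, and variables do not carry over. Pictures are saved under pics/ and viewed, and the job is handed in when it is done.

Besides the shell and the picture viewer there is one more tool, called after "Call:" as name([rows], argument=value, ...), one row to a line, values as JSON. play_rows: Moves the arm, as the interface text tells. Its arguments: {"type":"object","properties":{"moves":{"type":"array"},"grip_force":{"type":"number"}},"required":["moves"]}

```bash
mkdir -p pics; ls; python3 - <<'E'
from cell import robot
import cv2
s=robot.observe();print({k:(v if not hasattr(v,'round') else v) for k,v in s.items()})
for c in ["scene","top"]:
    im=robot.read_camera(c);cv2.imwrite(f"pics/{c}0.png",im[:,:,::-1])
    k=robot.get_calibration(c);print(c,k)
E
```

```text
pics
{'time': 0.0, 'qpos': array([-1.31203248e+00,  3.42697882e-01,  1.52501077e+00, -6.53312706e-06,
        1.27539140e+00, -1.46009746e-01]), 'qvel': array([-2.76926559e-03,  3.92280184e-05, -5.60094996e-04, -2.96514678e-04,
        5.12464607e-04,  3.96072937e-04]), 'joint_efforts': array([-2.71309573e-04, -4.31241453e+01, -2.44221890e+01,  7.17856502e-02,
        5.59134583e-02, -1.18018629e-04]), 'tool_pos': array([ 0.20666034, -0.48217612,  0.22606003]), 'tool_rot': array([-1.71266171,  1.56928891,  1.83370644]), 'contact_force': array([ 0.3918028 , -0.2369481 ,  0.18325333]), 'torque': array([ 0.02466461, -0.01900342, -0.01434266]), 'opening': 0.09199501703461306}
scene {'mtx': array([[412.19193262,   0.        , 278.13026881],
       [  0.        , 412.19193262, 207.17372783],
       [  0.        ,   0.        ,   1.        ]]), 'view': array([[ 0.3048162 ,  0.95240642, -0.00301497, -0.20500867],
       [-0.72320425,  0.23351792,  0.64995769,  0.3199727 ],
       [ 0.61972793, -0.19593719,  0.75996441, -1.50028977],
       [ 0.        ,  0.        ,  0.        ,  1.        ]])}
top {'mtx': array([[438.88989671,   0.        , 278.97306824],
       [  0.        , 438.88989671, 210.59034245],
       [  0.        ,   0.        ,   1.        ]]), 'view': array([[ 0.04929543, -0.99878087,  0.00259352,  0.01070092],
       [ 0.97677385,  0.04875107,  0.20865323, -0.56279278],
       [-0.20852529, -0.00775237,  0.97798625, -1.01328163],
       [ 0.        ,  0.        ,  0.        ,  1.        ]])}
```

View pics/scene0.png

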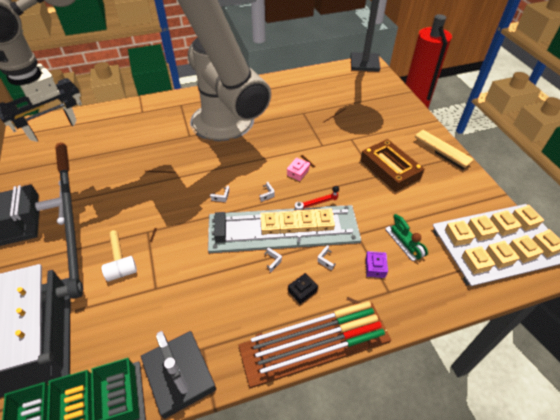

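View pics/top0.png

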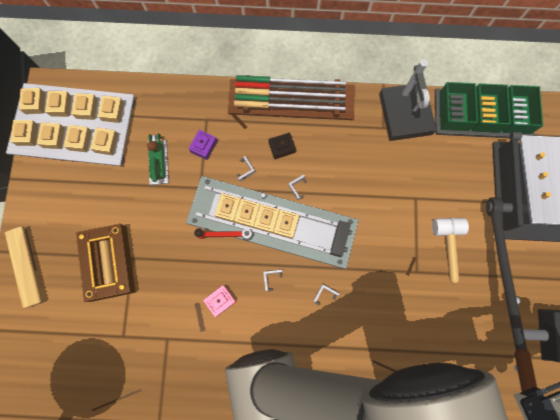

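```bash
python3 - <<'E'
import cv2
im=cv2.imread("pics/top0.png")[160:290,170:370]
cv2.imwrite("pics/top0c.png",cv2.resize(im,None,fx=4,fy=4,interpolation=cv2.INTER_CUBIC))
im=cv2.imread("pics/scene0.png")[170:270,190:380]
cv2.imwrite("pics/scene0c.png",cv2.resize(im,None,fx=4,fy=4,interpolation=cv2.INTER_CUBIC))
E
```

```text
(no output)
```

View pics/top0c.png

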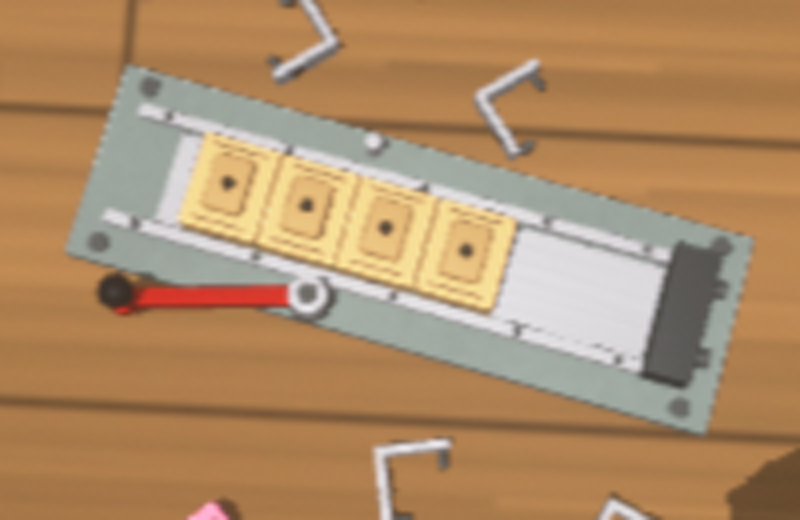

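View pics/scene0c.png

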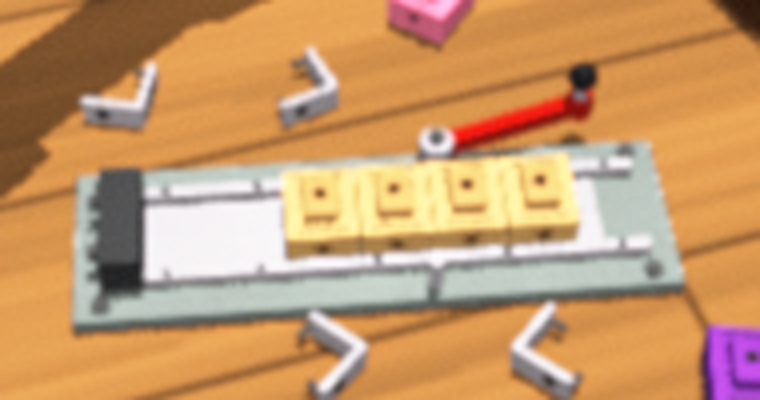

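```bash
cat > h.py <<'E'
import numpy as np, cv2
from scipy.optimize import least_squares
def proj(k,P):
    P=np.atleast_2d(P); c=P@k["view"][:3,:3].T+k["view"][:3,3]
    q=np.c_[c[:,0],-c[:,1],-c[:,2]]@k["mtx"].T
    return q[:,:2]/q[:,2:]
def onplane(k,uv,z):
    R=k["view"][:3,:3];t=k["view"][:3,3];C=-R.T@t
    d=np.linalg.inv(k["mtx"])@np.array([uv[0],uv[1],1]);d=R.T@np.array([d[0],-d[1],-d[2]])
    return C+d*(z-C[2])/d[2]
def r2w(p,x,y,z):
    c,s=np.cos(p[2]),np.sin(p[2]); return np.array([p[0]+c*x-s*y,p[1]+s*x+c*y,z])
E
python3 - <<'E'
from h import *
from cell import robot
T=robot.get_calibration("top");S=robot.get_calibration("scene")
tp=np.array([[126,66],[66,254],[753,238],[706,434]])/4+[170,160]-.4
sp=np.array([[652,143],[684,284],[77,177],[76,322]])/4+[190,170]-.4
R=[(-.21,.065),(-.21,-.065),(.21,.065),(.21,-.065)]
Rs=[(-.21,-.065),(-.21,.065),(.21,-.065),(.21,.065)]
def res(p,which=3):
    o=[]
    if which&1:o+=[(proj(T,[r2w(p,x,y,.014) for x,y in R])-tp).ravel()]
    if which&2:o+=[(proj(S,[r2w(p,x,y,.014) for x,y in Rs])-sp).ravel()]
    return np.concatenate(o)
for w in (1,2,3):
    f=least_squares(res,[.55,0,-1.8],args=(w,));print(w,f.x,f.fun.round(1))
p=least_squares(res,[.55,0,-1.8],args=(1,)).x
def inv(q):
    c,s=np.cos(p[2]),np.sin(p[2]);d=q[:2]-p[:2];return np.array([c*d[0]+s*d[1],-s*d[0]+c*d[1]])*1e3
def tz(u,v,z): return inv(onplane(T,np.array([u,v])/4+[170,160]-.4,z))
print("core dots",[tz(*q,.054).round(1) for q in [(228,183),(306,205),(385,228),(466,250)]])
print("pivot",tz(309,293,.043),"knob",tz(115,291,.064),"pin",tz(373,142,.042))
print("stop edge",tz(669,245,.048),tz(641,375,.048))
print("tail rear top edge",tz(205,135,.044),tz(181,223,.044))
for n in ("core_lead","clip_a","keeper_knob","keeper_pivot"):
    for c in("top",):
        print(n,[(np.round(d["point"]),round(d["score"],2)) for d in robot.spot_in(c,n)][:6])
E
```

```text
1 [ 0.54323455  0.0551248  -1.79536591] [-0.1 -0.3 -0.8  0.2  0.7 -0.2  0.2  0.3]
2 [ 0.54858761  0.05479182 -1.80530039] [-0.1 -0.5  1.1  0.1  0.2 -0.4 -1.2  0.4]
3 [ 0.54517749  0.05521409 -1.79911151] [ 0.1 -1.3 -0.8 -0.9  0.7 -0.7  0.  -0.2 -0.6 -1.7  0.7 -1.3 -0.1 -1.
 -1.1 -0.2]
core dots [array([-115.9,    0.4]), array([-65.8,   0.2]), array([-15.1,  -0.5]), array([36.3, -0.3])]
pivot [-49.65994357 -50.23855866] knob [-159.98082053  -83.5278494 ] pin [-38.48555046  52.36594965]
stop edge [155.38707991  37.63373385] [158.59950607 -44.6217387 ]
tail rear top edge [-140.58537791   27.77175133] [-138.19723825  -29.84052528]
core_lead [(array([287., 223.]), 0.93), (array([219., 303.]), 0.75)]
clip_a [(array([333., 296.]), 0.61), (array([293., 185.]), 0.56), (array([246., 175.]), 0.53), (array([272., 273.]), 0.5), (array([105., 261.]), 0.49), (array([222., 232.]), 0.24)]
keeper_knob [(array([223., 234.]), 0.7)]
keeper_pivot [(array([221., 231.]), 0.84)]
```

```bash
cat >> h.py <<'E'
from scipy.spatial.transform import Rotation as Ro
P=np.array([0.544,0.0551,-1.7965])
def w2r(q,p=P):
    c,s=np.cos(p[2]),np.sin(p[2]);d=np.asarray(q)[:2]-p[:2];return np.array([c*d[0]+s*d[1],-s*d[0]+c*d[1]])
def tool(s):
    R=Ro.from_euler('xyz',s["tool_rot"]).as_matrix()
    y=R[:,1]; yaw=np.arctan2(y[1],y[0])-P[2]-np.pi/2   # tool y vs rail y
    return R,(np.degrees(yaw)+90)%180-90
def plan(s,tx,ty,tz,n,turn=None,world=False):
    """rows to rail pos tx,ty,tz in n rows, turning to align (turn deg about tool x)"""
    R,yaw=tool(s); p0=s["tool_pos"]; p1=r2w(P,tx,ty,tz)
    if turn is None: turn=yaw   # tool x is down: + turn lowers yaw from above
    rows=[]
    for i in range(n):
        Rt=R@Ro.from_euler('x',turn*i/n,degrees=True).as_matrix()
        d=Rt.T@(p1-p0)/n
        rows.append([*d.round(4).tolist(),round(turn/n,2)])
    return rows
def stat(s):
    R,yaw=tool(s);r=w2r(s["tool_pos"])
    f=s["contact_force"];c,n=np.cos(P[2]),np.sin(P[2])
    print("t",round(s["time"],2),"rail",(r*1e3).round(1),"z",round(s["tool_pos"][2]*1e3,1),"yawerr",round(yaw,2),"F rail",np.round([c*f[0]+n*f[1],-n*f[0]+c*f[1],f[2]],1),"x",R[:,0].round(3),"q6",s["qpos"][5].round(2),"open",s["opening"])
E
python3 - <<'E'
from h import *
from cell import robot
s=robot.observe();stat(s)
for r in plan(s,-.175,0,.15,20):print(r)
E
```

```text
t 0.3 rail [ 599.4 -208.4] z 226.5 yawerr -53.88 F rail [-0.3 -0.   0.2] x [-0.  0. -1.] q6 -0.15 open 0.09196752034975335
[0.0038, -0.0251, -0.0312, np.float64(-2.69)]
[0.0038, -0.0236, -0.0324, np.float64(-2.69)]
[0.0038, -0.0221, -0.0335, np.float64(-2.69)]
[0.0038, -0.0205, -0.0345, np.float64(-2.69)]
[0.0038, -0.0188, -0.0354, np.float64(-2.69)]
[0.0038, -0.0172, -0.0362, np.float64(-2.69)]
[0.0038, -0.0154, -0.037, np.float64(-2.69)]
[0.0038, -0.0137, -0.0377, np.float64(-2.69)]
[0.0038, -0.0119, -0.0383, np.float64(-2.69)]
[0.0038, -0.0101, -0.0388, np.float64(-2.69)]
[0.0038, -0.0083, -0.0392, np.float64(-2.69)]
[0.0038, -0.0064, -0.0396, np.float64(-2.69)]
[0.0038, -0.0045, -0.0398, np.float64(-2.69)]
[0.0038, -0.0027, -0.04, np.float64(-2.69)]
[0.0038, -0.0008, -0.0401, np.float64(-2.69)]
[0.0038, 0.0011, -0.0401, np.float64(-2.69)]
[0.0038, 0.003, -0.04, np.float64(-2.69)]
[0.0038, 0.0049, -0.0398, np.float64(-2.69)]
[0.0038, 0.0067, -0.0395, np.float64(-2.69)]
[0.0038, 0.0086, -0.0392, np.float64(-2.69)]
```

Call:
play_rows([
  [[0, -0.025, -0.031, -2.7, -1], [0, -0.024, -0.032, -2.7, -1], [0, -0.022, -0.034, -2.7, -1], [0, -0.021, -0.035, -2.7, -1], [0, -0.019, -0.035, -2.7, -1], [0, -0.017, -0.036, -2.7, -1], [0, -0.015, -0.037, -2.7, -1], [0, -0.014, -0.038, -2.7, -1], [0, -0.012, -0.038, -2.7, -1], [0, -0.01, -0.039, -2.7, -1]],
], grip_force=20)

```text
time: 1.3
tool_pos: [0.3965, -0.118, 0.2259]
tool_rot: [1.468, 1.568, -0.789]
contact_force: [0.2, -0.6, -0.3]
opening: 0.0165
```

```bash
python3 - <<'E'
from h import *
from cell import robot
s=robot.observe();stat(s)
for r in plan(s,-.175,0,.15,10):print(*r)
E
```

```text
t 1.3 rail [ 201.7 -105. ] z 225.9 yawerr -26.38 F rail [ 0.5  0.3 -0.3] x [ 0.002 -0.002 -1.   ] q6 0.21 open 0.016490051970748792
0.0076 -0.0074 -0.0384 -2.64
0.0076 -0.0056 -0.0387 -2.64
0.0076 -0.0038 -0.0389 -2.64
0.0076 -0.002 -0.0391 -2.64
0.0076 -0.0002 -0.0391 -2.64
0.0076 0.0016 -0.0391 -2.64
0.0076 0.0034 -0.039 -2.64
0.0076 0.0052 -0.0388 -2.64
0.0076 0.007 -0.0385 -2.64
0.0076 0.0087 -0.0381 -2.64
```

Call:
play_rows([
  [[0.007, -0.007, -0.038, -2.7, -1], [0.007, -0.006, -0.039, -2.7, -1], [0.007, -0.004, -0.039, -2.7, -1], [0.007, -0.002, -0.039, -2.7, -1], [0.007, 0, -0.039, -2.7, -1], [0.007, 0.002, -0.039, -2.7, -1], [0.007, 0.003, -0.039, -2.7, -1], [0.007, 0.005, -0.039, -2.6, -1], [0.007, 0.007, -0.038, -2.6, -1], [0.007, 0.009, -0.038, -2.6, -1]],
])

```text
time: 2.3
tool_pos: [0.5845, 0.2442, 0.1544]
tool_rot: [1.236, 1.562, -0.533]
contact_force: [0.0, 0.2, 0.3]
opening: 0.0007
```

```bash
python3 - <<'E'
from h import *
from cell import robot
s=robot.observe();stat(s)
for r in plan(s,-.175,0,.08,10):print(*r)
k=robot.get_calibration("wrist")
im=robot.read_camera("wrist");cv2.imwrite("pics/w1.png",im[:,:,::-1])
for x,y,z in [(-.21,.065,.014),(-.21,-.065,.014),(-.116,0,.054),(-.05,-.052,.043)]: print(x,y,proj(k,r2w(P,x,y,z)).round(1))
E
```

```text
t 2.3 rail [-193.4   -2.9] z 154.4 yawerr 1.58 F rail [-0.2 -0.   0.3] x [ 0.007 -0.004 -1.   ] q6 0.48 open 0.0007288789976225203
0.0074 0.0002 0.0018 0.16
0.0074 0.0002 0.0018 0.16
0.0074 0.0002 0.0018 0.16
0.0074 0.0002 0.0018 0.16
0.0074 0.0002 0.0018 0.16
0.0074 0.0002 0.0018 0.16
0.0074 0.0002 0.0018 0.16
0.0074 0.0002 0.0018 0.16
0.0074 0.0002 0.0018 0.16
0.0074 0.0002 0.0018 0.16
-0.21 0.065 [[365.4 177.1]]
-0.21 -0.065 [[205.5 173. ]]
-0.116 0 [[282.9 304.3]]
-0.05 -0.052 [[219.1 366.9]]
```

View pics/w1.png

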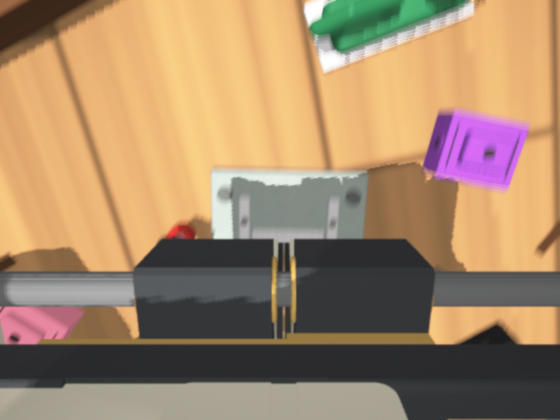

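```bash
python3 - <<'E'
from h import *
from cell import robot
s=robot.observe();k=robot.get_calibration("wrist");T=robot.get_calibration("top");S=robot.get_calibration("scene")
R,_=tool(s);p=s["tool_pos"]
for a in (0,-.019,-.06):
  for b in (-.019,0,.019): 
    print(a,b,proj(k,p+R@[a,b,0]).round(0))
v=k["view"];print("cam in tool",R.T@(-v[:3,:3].T@v[:3,3]-p),"look",R.T@-v[2,:3],k["mtx"][0])
tp=np.array([[126,66],[66,254],[753,238],[706,434]])/4+[170,160]-.4
sp=np.array([[652,143],[684,284],[77,177],[76,322]])/4+[190,170]-.4
wp=np.array([[367,170],[211,169]])
Rt=[(-.21,.065),(-.21,-.065),(.21,.065),(.21,-.065)]
Rs=[(-.21,-.065),(-.21,.065),(.21,-.065),(.21,.065)]
def res(q):
    return np.concatenate([(proj(T,[r2w(q,x,y,.014) for x,y in Rt])-tp).ravel(),(proj(S,[r2w(q,x,y,.014) for x,y in Rs])-sp).ravel(),(proj(k,[r2w(q,x,y,.014) for x,y in Rt[:2]])-wp).ravel()*.5])
f=least_squares(res,P);print(f.x,f.fun.round(1))
E
```

```text
0 -0.019 [[241. 263.]]
0 0 [[283. 263.]]
0 0.019 [[324. 263.]]
-0.019 -0.019 [[236. 282.]]
-0.019 0 [[283. 282.]]
-0.019 0.019 [[329. 282.]]
-0.06 -0.019 [[219. 343.]]
-0.06 0 [[283. 343.]]
-0.06 0.019 [[346. 343.]]
cam in tool [-0.15719992  0.00019959 -0.06723571] look [9.68365523e-01 4.47037669e-04 2.49535595e-01] [370.02039464   0.         283.34947261]
[ 0.54651174  0.05905154 -1.79886542] [-1.3 -1.9 -2.2 -1.5 -0.8 -1.3 -1.5 -0.8  0.7 -1.7  2.2 -1.3  1.3 -1.
  0.4 -0.2  0.7  4.8 -1.6  2.7]
```

```bash
python3 - <<'E'
from h import *
from cell import robot
for c in("scene","top"):
    im=robot.read_camera(c);k=robot.get_calibration(c)
    s=robot.observe();R,_=tool(s);u,v=proj(k,s["tool_pos"])[0].astype(int);print(c,u,v)
    im=im[max(0,v-75):v+55,max(0,u-95):u+95,::-1]
    cv2.imwrite(f"pics/{c}2.png",cv2.resize(im,None,fx=4,fy=4,interpolation=cv2.INTER_CUBIC))
E
```

```text
scene 358 186
top 188 187
```

View pics/scene2.png

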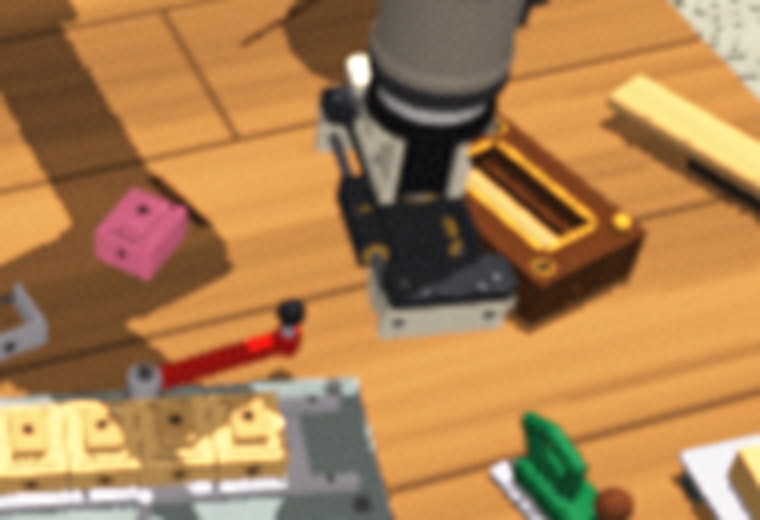

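View pics/top2.png

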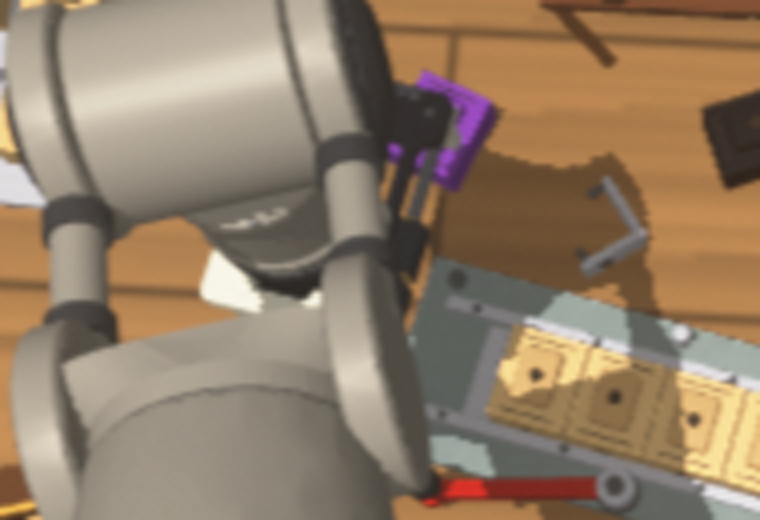

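```bash
sed -i 's/^P=.*/P=np.array([0.546,0.057,-1.798])/' h.py; python3 - <<'E'
from h import *
from cell import robot
s=robot.observe();stat(s)
for r in plan(s,-.175,0,.022,10)[:1]:print(*r)
E
```

```text
t 2.45 rail [-191.2   -5.4] z 153.2 yawerr 1.71 F rail [ 0.8  0.9 -0.4] x [ 0.006 -0.005 -1.   ] q6 0.48 open 0.00026471871752729577
0.0131 0.0004 0.0016 0.17
```

Call:
play_rows([
  [[0.013, 0.0005, 0.002, 0.2, -1], [0.013, 0.0005, 0.002, 0.2, -1], [0.013, 0.0005, 0.002, 0.2, -1], [0.013, 0.0005, 0.002, 0.2, -1], [0.013, 0.0005, 0.002, 0.2, -1], [0.013, 0.0005, 0.0015, 0.2, -1], [0.013, 0.0005, 0.0015, 0.2, -1], [0.013, 0.0005, 0.0015, 0.2, -1], [0.01, 0.0005, 0.0015, 0.1, -1], [0.006, 0, 0, 0, -1]],
])

```text
time: 3.45
tool_pos: [0.5826, 0.2159, 0.0261]
tool_rot: [0.792, 1.563, -1.021]
contact_force: [-0.4, -0.0, 0.5]
opening: 0.0005
```

```bash
python3 - <<'E'
from h import *
from cell import robot
s=robot.observe();stat(s)
im=robot.read_camera("wrist");cv2.imwrite("pics/w3.png",im[:,:,::-1])
im=robot.read_camera("scene");k=robot.get_calibration("scene");u,v=proj(k,s["tool_pos"])[0].astype(int);print(u,v)
cv2.imwrite("pics/s3.png",cv2.resize(im[v-75:v+55,u-95:u+95,::-1],None,fx=4,fy=4,interpolation=cv2.INTER_CUBIC))
E
```

```text
t 3.45 rail [-1.631e+02 -1.000e-01] z 26.1 yawerr -0.83 F rail [ 0.1 -0.4  0.5] x [ 0.004 -0.007 -1.   ] q6 0.48 open 0.0005229451367281989
341 219
```

View pics/s3.png

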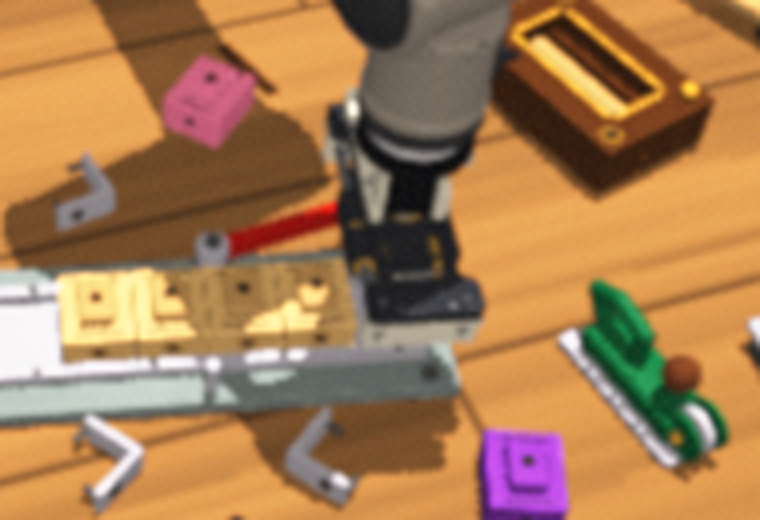

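View pics/w3.png

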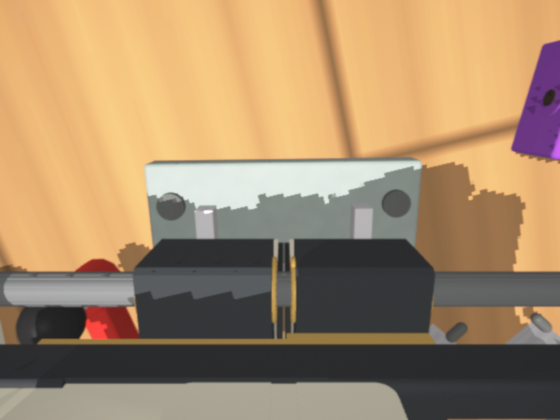

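Call:
play_rows([
  [[0.0006, 0, 0.002, -0.1, -1], [0.0006, 0, 0.002, -0.1, -1], [0.0006, 0, 0.002, -0.1, -1], [0.0006, 0, 0.002, -0.1, -1], [0.0006, 0, 0.002, -0.1, -1], [0.0006, 0, 0.002, -0.1, -1], [0.0006, 0, 0.002, -0.1, -1], [0.0006, 0, 0.002, -0.1, -1], [0.0, 0, 0.002, 0, -1], [0, 0, 0.002, 0, -1]],
])

```text
time: 4.55
tool_pos: [0.5795, 0.1976, 0.0238]
tool_rot: [1.465, 1.56, -0.331]
contact_force: [0.3, 3.9, -0.3]
opening: 0.0005
```

```bash
python3 - <<'E'
from h import *
from cell import robot
s=robot.observe();stat(s)
E
```

```text
t 4.55 rail [-144.5    1. ] z 23.8 yawerr 0.12 F rail [-3.8 -0.6 -0.3] x [ 0.01  -0.003 -1.   ] q6 0.44 open 0.0004659688697649456
```

Call:
play_rows([
  [[0, 0, 0.003, 0, -1], [0, 0, 0.003, 0, -1], [0, 0, 0.003, 0, -1], [0, 0, 0.003, 0, -1], [0, 0, 0.003, 0, -1], [0, 0, 0.003, 0, -1], [0, 0, 0.003, 0, -1], [0, 0, 0.003, 0, -1], [0, 0, 0.003, 0, -1], [0, 0, 0.003, 0, -1]],
])

```text
time: 5.55
tool_pos: [0.5724, 0.1666, 0.0238]
tool_rot: [1.578, 1.56, -0.218]
contact_force: [0.9, 2.9, -1.1]
opening: 0.0005
```

```bash
python3 - <<'E'
from h import *
from cell import robot
s=robot.observe();stat(s)
E
```

```text
t 5.55 rail [-112.7    1.1] z 23.8 yawerr 0.12 F rail [-3.   0.3 -1.1] x [ 0.011 -0.002 -1.   ] q6 0.39 open 0.000530050192519712
```

Call:
play_rows([
  [[0, 0, 0.004, 0, -1], [0, 0, 0.004, 0, -1], [0, 0, 0.004, 0, -1], [0, 0, 0.004, 0, -1], [0, 0, 0.004, 0, -1], [0, 0, 0.004, 0, -1], [0, 0, 0.004, 0, -1], [0, 0, 0.004, 0, -1], [0, 0, 0.003, 0, -1], [0, 0, 0.003, 0, -1]],
])

```text
time: 6.55
tool_pos: [0.563, 0.126, 0.0238]
tool_rot: [1.563, 1.56, -0.233]
contact_force: [1.0, 3.2, -1.8]
opening: 0.0007
```

```bash
python3 - <<'E'
from h import *
from cell import robot
s=robot.observe();stat(s)
E
```

```text
t 6.55 rail [-71.1   1. ] z 23.8 yawerr 0.11 F rail [-3.3  0.3 -1.8] x [ 0.01  -0.002 -1.   ] q6 0.32 open 0.0007151544809141646
```

Call:
play_rows([
  [[0, 0, 0.002, 0, -1], [0, 0, 0.0015, 0, -1], [0, 0, 0.0015, 0, -1], [0, 0, 0.0015, 0, -1], [0, 0, 0.0015, 0, -1], [0, 0, 0.0015, 0, -1], [0, 0, 0.0015, 0, -1], [0, 0, 0.0015, 0, -1], [0, 0, 0.0015, 0, -1], [0, 0, 0.0015, 0, -1]],
])

```text
time: 7.55
tool_pos: [0.5592, 0.1097, 0.0238]
tool_rot: [1.57, 1.56, -0.225]
contact_force: [0.8, 3.8, -0.4]
opening: 0.0003
```

```bash
python3 - <<'E'
from h import *
from cell import robot
s=robot.observe();stat(s)
im=robot.read_camera("top");cv2.imwrite("pics/t5.png",cv2.resize(im[160:290,170:370,::-1],None,fx=4,fy=4,interpolation=cv2.INTER_CUBIC))
E
```

```text
t 7.55 rail [-54.3   1. ] z 23.8 yawerr 0.13 F rail [-3.9 -0.1 -0.4] x [ 0.01  -0.002 -1.   ] q6 0.29 open 0.00029581213972977463
```

View pics/t5.png

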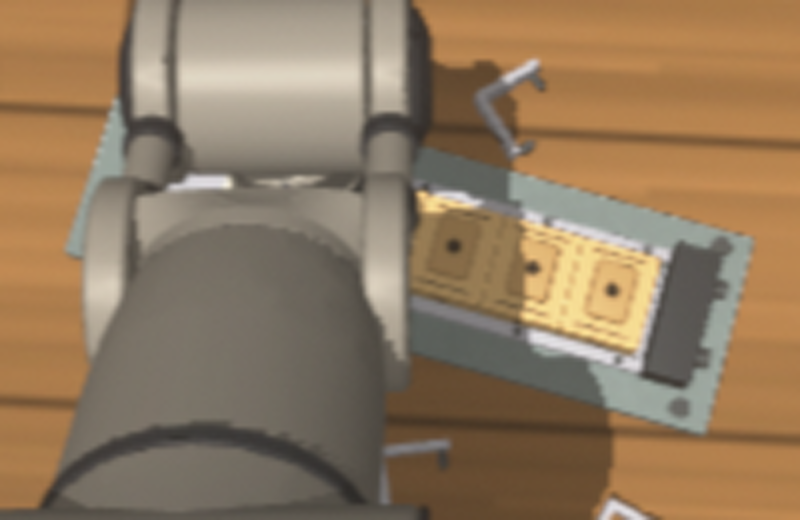

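Call:
play_rows([
  [[0, 0, 0.001, 0, -1], [0, 0, 0.001, 0, -1], [0, 0, 0.001, 0, -1], [0, 0, 0.001, 0, -1], [0, 0, 0.0005, 0, -1], [0, 0, 0.0005, 0, -1], [0, 0, 0.0005, 0, -1], [0, 0, 0.0005, 0, -1], [0, 0, 0.0005, 0, -1], [0, 0, 0.0005, 0, -1]],
])

```text
time: 8.6
tool_pos: [0.5579, 0.1039, 0.0239]
tool_rot: [1.819, 1.559, 0.023]
contact_force: [0.8, 5.2, -0.9]
opening: 0.0005
```

```bash
python3 - <<'E'
from h import *
from cell import robot
s=robot.observe();stat(s)
E
```

```text
t 8.6 rail [-48.4   1. ] z 23.9 yawerr 0.09 F rail [-5.3 -0.4 -0.9] x [ 0.011  0.    -1.   ] q6 0.28 open 0.0005451474653480396
```

Call:
play_rows([
  [[0, 0, 0.0005, 0, -1], [0, 0, 0.0005, 0, -1], [0, 0, 0.0005, 0, -1], [0, 0, 0.0005, 0, -1], [0, 0, 0.0005, 0, -1], [0, 0, 0.0005, 0, -1], [0, 0, 0.0005, 0, -1], [0, 0, 0.0005, 0, -1], [0, 0, 0.0005, 0, -1], [0, 0, 0.0005, 0, -1]],
])

```text
time: 9.6
tool_pos: [0.5579, 0.104, 0.0241]
tool_rot: [2.231, 1.554, 0.435]
contact_force: [1.7, 6.9, -0.6]
opening: 0.0006
```

```bash
python3 - <<'E'
from h import *
from cell import robot
s=robot.observe();stat(s)
E
```

```text
t 9.6 rail [-48.5   1. ] z 24.1 yawerr 0.08 F rail [-7.1  0.1 -0.6] x [ 0.015  0.007 -1.   ] q6 0.27 open 0.0005570580635100808
```

Call:
play_rows([
  [[0, 0, 0.001, 0, -1], [0, 0, 0.001, 0, -1], [0, 0, 0.001, 0, -1], [0, 0, 0.0015, 0, -1], [0, 0, 0.0015, 0, -1], [0, 0, 0.0015, 0, -1], [0, 0, 0.0015, 0, -1], [0, 0, 0.0015, 0, -1], [0, 0, 0.0015, 0, -1], [0, 0, 0.0015, 0, -1]],
])

```text
time: 10.6
tool_pos: [0.5588, 0.104, 0.0254]
tool_rot: [2.565, 1.534, 0.766]
contact_force: [1.9, 10.6, -1.5]
opening: 0.0005
```

```bash
python3 - <<'E'
from h import *
from cell import robot
s=robot.observe();stat(s)
im=robot.read_camera("top");cv2.imwrite("pics/t6.png",cv2.resize(im[200:270,270:370,::-1],None,fx=7,fy=7,interpolation=cv2.INTER_CUBIC))
E
```

```text
t 10.6 rail [-48.7   1.9] z 25.4 yawerr -0.07 F rail [-10.8  -0.6  -1.5] x [ 0.027  0.026 -0.999] q6 0.24 open 0.0005103707045503436
```

View pics/t6.png

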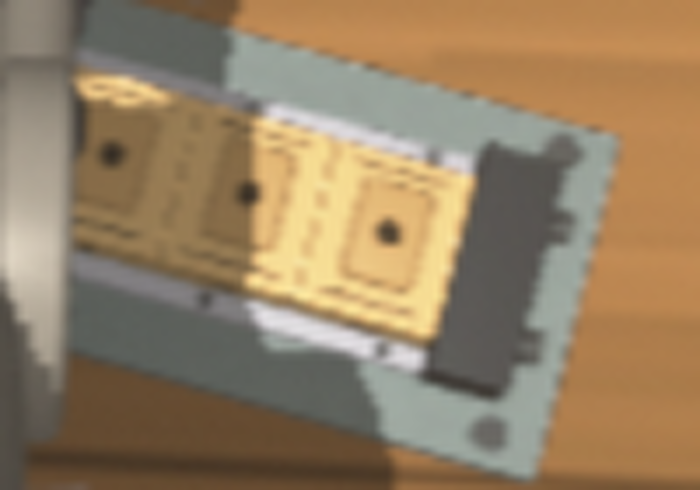

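Call:
play_rows([
  [[0, 0, -0.003, 0, -1], [0, 0, -0.006, 0, -1], [0, 0, -0.008, 0, -1], [-0.01, 0, -0.005, 0, -1], [-0.015, 0, 0, 0, -1], [-0.015, 0, 0, -8, -1], [-0.015, 0, 0, -8, -1], [-0.01, 0, 0, -8, -1], [-0.005, 0, 0, -8, -1], [0, 0, 0, -8, -1]],
])

```text
time: 11.65
tool_pos: [0.5624, 0.1251, 0.103]
tool_rot: [1.759, 1.537, 0.686]
contact_force: [-0.5, 0.3, -0.1]
opening: 0.0006
```

```bash
cat >> h.py <<'E'
PIV=np.array([-.05,-.052])
def fpos(th,r=.075,off=.0155):
    return PIV+r*np.array([-np.sin(th),np.cos(th)])+off*np.array([-np.cos(th),-np.sin(th)])
def yawrail(s):
    R,_=tool(s);y=R[:,1];a=np.degrees(np.arctan2(y[1],y[0])-P[2]-np.pi/2);return (a+60)%180-60
def goto(s,th,r,off,z,n,gain=1):
    x,y=fpos(th,r,off);return plan(s,x,y,z,n,turn=yawrail(s)-np.degrees(th))
E
python3 - <<'E'
from h import *
from cell import robot
s=robot.observe();stat(s);print(yawrail(s))
x,y=fpos(1.86,.075,.03);print(x,y)
for r in goto(s,1.86,.075,.03,.1,10):print(*r)
E
```

```text
t 11.65 rail [-70.    0.6] z 103.0 yawerr 41.51 F rail [-0.2 -0.6 -0.1] x [ 0.026  0.022 -0.999] q6 -0.43 open 0.0005864598795426439
41.51116154247447
-0.11332967445356794 -0.10214331793574398
0.0002 -0.0048 -0.0101 -6.51
0.0002 -0.0037 -0.0105 -6.51
0.0002 -0.0024 -0.0109 -6.51
0.0002 -0.0012 -0.0111 -6.51
0.0002 0.0001 -0.0112 -6.51
0.0002 0.0013 -0.0111 -6.51
0.0002 0.0026 -0.0109 -6.51
0.0002 0.0038 -0.0105 -6.51
0.0002 0.005 -0.01 -6.51
0.0002 0.0061 -0.0094 -6.51
```

Call:
play_rows([
  [[0, -0.005, -0.01, -6.5, -1], [0, -0.004, -0.0105, -6.5, -1], [0, -0.002, -0.011, -6.5, -1], [0, -0.001, -0.011, -6.5, -1], [0, 0, -0.011, -6.5, -1], [0, 0.001, -0.011, -6.5, -1], [0, 0.0025, -0.011, -6.5, -1], [0, 0.004, -0.0105, -6.5, -1], [0, 0.005, -0.01, -6.5, -1], [0, 0.006, -0.0095, -6.5, -1]],
])

```text
time: 12.65
tool_pos: [0.47, 0.191, 0.1102]
tool_rot: [0.385, 1.53, 0.496]
contact_force: [-0.8, -0.8, 0.1]
opening: 0.0004
```

```bash
python3 - <<'E'
from h import *
from cell import robot
s=robot.observe();stat(s);print(yawrail(s))
for r in goto(s,1.86,.075,.03,.031,8)[::3]:print(*r)
im=robot.read_camera("wrist");cv2.imwrite("pics/w7.png",im[:,:,::-1])
im=robot.read_camera("scene");k=robot.get_calibration("scene");u,v=proj(k,s["tool_pos"])[0].astype(int);print(u,v)
cv2.imwrite("pics/s7.png",cv2.resize(im[v-75:v+75,u-115:u+85,::-1],None,fx=4,fy=4,interpolation=cv2.INTER_CUBIC))
E
```

```text
t 12.65 rail [-113.4 -104.3] z 110.2 yawerr -70.61 F rail [ 0.9 -0.6  0.1] x [ 0.036  0.019 -0.999] q6 -1.46 open 0.00043654460165861434
109.38683258992793
0.0099 -0.0003 -0.0001 0.35
0.0099 -0.0003 -0.0001 0.35
0.0099 -0.0003 -0.0001 0.35
320 173
```

View pics/s7.png

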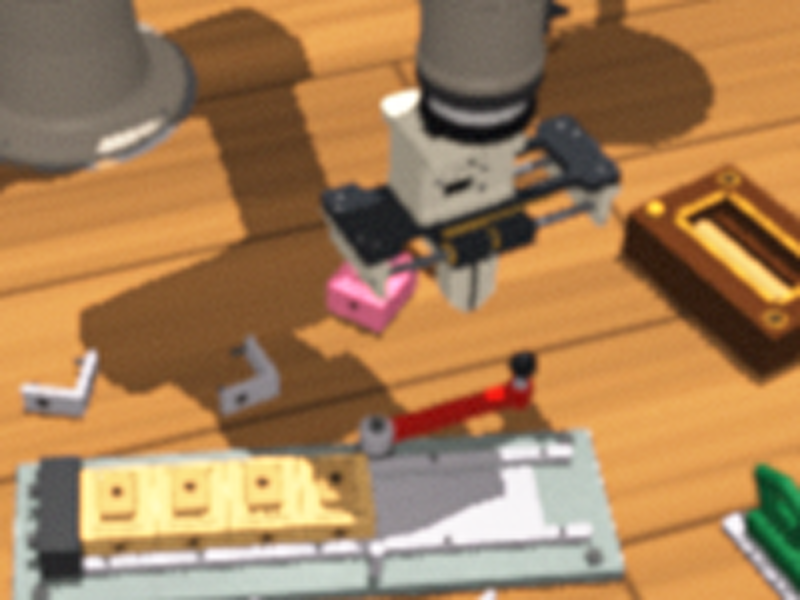

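View pics/w7.png

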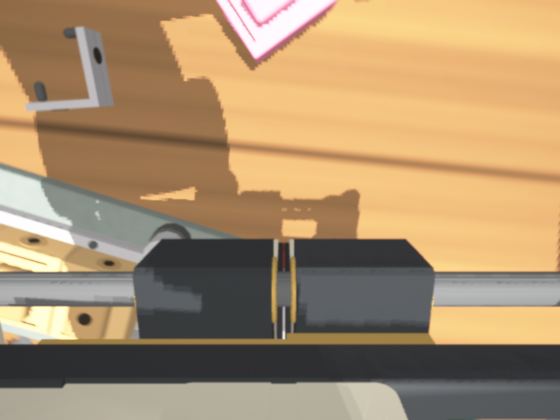

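Call:
play_rows([
  [[0.01, 0, 0, 0.3, -1], [0.01, 0, 0, 0.3, -1], [0.01, 0, 0, 0.3, -1], [0.01, 0, 0, 0.3, -1], [0.01, 0, 0, 0.3, -1], [0.01, 0, 0, 0.3, -1], [0.009, 0, 0, 0.3, -1], [0.007, 0, 0, 0.3, -1], [0.001, 0, 0, 0, -1], [0, 0, 0, 0, -1]],
])

```text
time: 13.75
tool_pos: [0.4737, 0.1917, 0.0255]
tool_rot: [0.445, 1.532, 0.497]
contact_force: [-0.0, 0.2, 1.0]
opening: 0.0003
```

```bash
python3 - <<'E'
from h import *
from cell import robot
s=robot.observe();stat(s);print(yawrail(s))
for r in goto(s,1.7,.075,.0155,.031,10):print(*r)
im=robot.read_camera("scene");k=robot.get_calibration("scene");u,v=proj(k,s["tool_pos"])[0].astype(int);print(u,v)
cv2.imwrite("pics/s8.png",cv2.resize(im[v-75:v+75,u-115:u+85,::-1],None,fx=4,fy=4,interpolation=cv2.INTER_CUBIC))
E
```

```text
t 13.75 rail [-114.9 -100.8] z 25.5 yawerr -74.0 F rail [-0.2 -0.1  1. ] x [ 0.034  0.018 -0.999] q6 -1.41 open 0.0002917500458786828
106.00016618976423
-0.0005 0.0001 0.0025 0.86
-0.0005 0.0001 0.0025 0.86
-0.0005 0.0001 0.0025 0.86
-0.0005 0.0002 0.0025 0.86
-0.0005 0.0002 0.0025 0.86
-0.0005 0.0003 0.0025 0.86
-0.0005 0.0003 0.0025 0.86
-0.0005 0.0003 0.0025 0.86
-0.0005 0.0004 0.0025 0.86
-0.0005 0.0004 0.0025 0.86
319 194
```

View pics/s8.png

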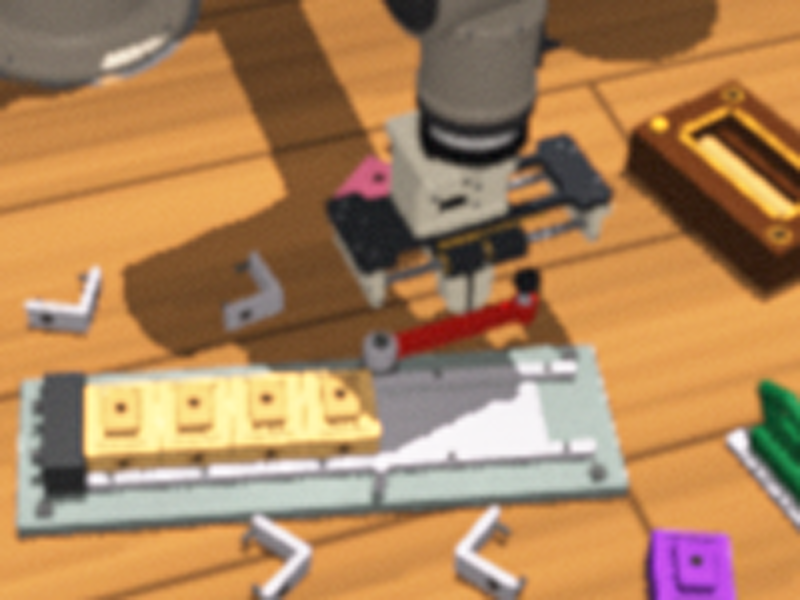

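```bash
cat >> h.py <<'E'
def arc(s,way):
    """way: list of (th,r,off,z) per row; rows relative from one planned pose to the next"""
    R,_=tool(s);p=s["tool_pos"];yw=yawrail(s)
    for th,r,off,z in way:
        x,y=fpos(th,r,off);p1=r2w(P,x,y,z);d=R.T@(p1-p);t=yw-np.degrees(th)
        print([round(float(v),4) for v in d]+[round(float(t),1),-1],end=",\n")
        R=R@Ro.from_euler('x',t,degrees=True).as_matrix();p=p1;yw=np.degrees(th)
E
python3 - <<'E'
from h import *
from cell import robot
s=robot.observe()
w=[(1.85,.073,.030-.0035*(i+1),.0255+.0013*(i+1)) for i in range(4)]+[(1.85-.06*(i+1),.073,.0155,.031) for i in range(6)]
arc(s,w)
E
```

```text
[-0.0011, -0.0029, 0.0025, 0.0, -1],
[-0.0012, 0.0, 0.0035, 0.0, -1],
[-0.0012, 0.0, 0.0035, 0.0, -1],
[-0.0012, 0.0, 0.0035, 0.0, -1],
[-0.0001, 0.0008, 0.0049, 3.4, -1],
[0.0002, 0.0008, 0.0044, 3.4, -1],
[0.0002, 0.0008, 0.0044, 3.4, -1],
[0.0002, 0.0008, 0.0044, 3.4, -1],
[0.0002, 0.0008, 0.0044, 3.4, -1],
[0.0001, 0.0008, 0.0044, 3.4, -1],
```

Call:
play_rows([
  [[-0.0012, -0.003, 0.0025, 0, -1], [-0.0012, 0, 0.0035, 0, -1], [-0.0012, 0, 0.0035, 0, -1], [-0.0012, 0, 0.0035, 0, -1], [0, 0.001, 0.005, 3.4, -1], [0, 0.001, 0.0045, 3.4, -1], [0, 0.001, 0.0045, 3.4, -1], [0, 0.001, 0.0045, 3.4, -1], [0, 0.001, 0.0045, 3.4, -1], [0, 0.001, 0.0045, 3.4, -1]],
])

```text
time: 14.8
tool_pos: [0.5151, 0.1919, 0.0336]
tool_rot: [0.847, 1.537, 0.53]
contact_force: [-2.0, -0.5, -0.2]
opening: 0.0005
```

```bash
python3 - <<'E'
from h import *
from cell import robot
s=robot.observe();stat(s);print(yawrail(s),np.radians(yawrail(s)),fpos(1.49,.073,.0155))
arc(s,[(1.49-.1*(i+1),.073,.0155,.031) for i in range(10)])
E
```

```text
t 14.8 rail [-124.5  -60.5] z 33.6 yawerr 84.85 F rail [ 0.9 -1.8 -0.2] x [ 0.029  0.017 -0.999] q6 -1.05 open 0.0005431691099988899
84.84740138120287 1.4808665158631744 [-0.12401284 -0.06155772]
[0.0028, 0.0006, 0.0063, 5.2, -1],
[0.0002, 0.0012, 0.0074, 5.7, -1],
[0.0002, 0.0012, 0.0074, 5.7, -1],
[0.0001, 0.0012, 0.0074, 5.7, -1],
[0.0001, 0.0012, 0.0074, 5.7, -1],
[0.0001, 0.0012, 0.0074, 5.7, -1],
[0.0001, 0.0012, 0.0074, 5.7, -1],
[0.0, 0.0012, 0.0074, 5.7, -1],
[0.0, 0.0012, 0.0074, 5.7, -1],
[-0.0, 0.0012, 0.0074, 5.7, -1],
```

Call:
play_rows([
  [[0.001, 0.001, 0.005, 4, -1], [0.001, 0.001, 0.005, 4, -1], [0, 0.001, 0.005, 4, -1], [0, 0.001, 0.005, 4, -1], [0, 0.001, 0.005, 4, -1], [0, 0.001, 0.005, 4, -1], [0, 0.001, 0.005, 4, -1], [0, 0.001, 0.005, 4, -1], [0, 0.001, 0.005, 4, -1], [0, 0.001, 0.005, 4, -1]],
])

```text
time: 15.8
tool_pos: [0.5615, 0.171, 0.0328]
tool_rot: [1.689, 1.54, 0.644]
contact_force: [-0.9, 1.4, -1.2]
opening: 0.0001
```

```bash
python3 - <<'E'
from h import *
from cell import robot
s=robot.observe();stat(s);th=np.radians(yawrail(s));print(th,fpos(th,.073,.0155))
arc(s,[(th-.06*(i+1),.073,.0155,.031) for i in range(10)])
E
```

```text
t 15.8 rail [-114.6  -10.6] z 32.8 yawerr 43.16 F rail [-1.2 -1.2 -1.2] x [ 0.024  0.018 -1.   ] q6 -0.38 open 8.078570165758077e-05
0.753342154013752 [-0.11124367 -0.00935656]
[0.0018, -0.0007, 0.0077, 3.4, -1],
[0.0, 0.0008, 0.0044, 3.4, -1],
[-0.0, 0.0008, 0.0044, 3.4, -1],
[-0.0, 0.0008, 0.0044, 3.4, -1],
[-0.0, 0.0008, 0.0044, 3.4, -1],
[-0.0, 0.0008, 0.0044, 3.4, -1],
[-0.0, 0.0008, 0.0044, 3.4, -1],
[-0.0, 0.0008, 0.0044, 3.4, -1],
[-0.0001, 0.0008, 0.0044, 3.4, -1],
[-0.0001, 0.0008, 0.0044, 3.4, -1],
```

Call:
play_rows([
  [[0.001, 0, 0.006, 3, -1], [0.001, 0.001, 0.005, 3.4, -1], [0, 0.001, 0.005, 3.4, -1], [0, 0.001, 0.0045, 3.4, -1], [0, 0.001, 0.0045, 3.4, -1], [0, 0.001, 0.0045, 3.4, -1], [0, 0.001, 0.0045, 3.4, -1], [0, 0.001, 0.0045, 3.4, -1], [0, 0.001, 0.0045, 3.4, -1], [0, 0.001, 0.0045, 3.4, -1]],
])

```text
time: 16.8
tool_pos: [0.5849, 0.1282, 0.0319]
tool_rot: [2.385, 1.539, 0.729]
contact_force: [-1.1, 1.6, -0.9]
opening: 0.0004
```

```bash
python3 - <<'E'
from h import *
from cell import robot
s=robot.observe();stat(s);th=np.radians(yawrail(s));print(th,fpos(th,.073,.0155))
arc(s,[(th*(9-i)/10,.073,.0155,.031) for i in range(10)])
im=robot.read_camera("scene");k=robot.get_calibration("scene");u,v=proj(k,s["tool_pos"])[0].astype(int);print(u,v)
cv2.imwrite("pics/s9.png",cv2.resize(im[v-75:v+75,u-115:u+85,::-1],None,fx=4,fy=4,interpolation=cv2.INTER_CUBIC))
E
```

```text
t 16.8 rail [-78.2  21.9] z 31.9 yawerr 8.1 F rail [-1.3 -1.5 -0.9] x [ 0.024  0.021 -0.999] q6 0.15 open 0.00044018112050171217
0.14141625117988849 [-0.07563428  0.01808662]
[0.0007, -0.0039, 0.003, 0.8, -1],
[-0.0, 0.0002, 0.001, 0.8, -1],
[-0.0, 0.0002, 0.001, 0.8, -1],
[-0.0, 0.0002, 0.001, 0.8, -1],
[-0.0, 0.0002, 0.001, 0.8, -1],
[-0.0, 0.0002, 0.001, 0.8, -1],
[-0.0, 0.0002, 0.001, 0.8, -1],
[-0.0, 0.0002, 0.001, 0.8, -1],
[-0.0, 0.0002, 0.001, 0.8, -1],
[-0.0, 0.0002, 0.001, 0.8, -1],
312 226
```

View pics/s9.png

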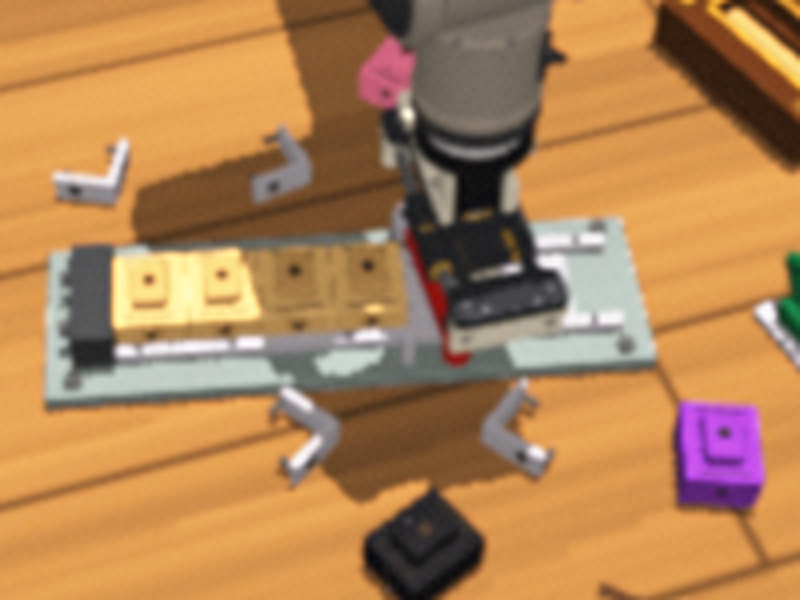

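Call:
play_rows([
  [[0, -0.001, 0.003, 1, -1], [0, 0, 0.002, 1, -1], [0, 0, 0.0015, 1, -1], [0, 0, 0.0015, 1, -1], [0, 0, 0.001, 1, -1], [0, 0, 0.001, 1, -1], [0, 0, 0.001, 1, -1], [0, 0, 0.001, 1, -1], [0, 0, 0.0005, 0, -1], [0, 0, 0.0005, 0, -1]],
])

```text
time: 17.85
tool_pos: [0.5839, 0.1145, 0.0325]
tool_rot: [2.461, 1.535, 0.654]
contact_force: [0.3, 0.9, 0.2]
opening: 0.0003
```

```bash
python3 - <<'E'
from h import *
from cell import robot
s=robot.observe();stat(s)
E
```

```text
t 17.85 rail [-64.6  24. ] z 32.5 yawerr -0.55 F rail [-0.9  0.1  0.2] x [ 0.028  0.022 -0.999] q6 0.27 open 0.000306342198047072
```

Call:
play_rows([
  [[0, 0, 0.001, 0, -1], [0, 0, 0.0005, 0, -1], [0, 0, 0.0005, 0, -1], [0, 0, 0.0005, 0, -1], [0, 0, 0.0005, 0, -1], [0, 0, 0.0005, 0, -1], [0, 0, 0.0005, 0, -1], [0, 0, 0.0005, 0, -1], [0, 0, 0.0005, 0, -1], [0, 0, 0.0005, 0, -1]],
])

```text
time: 18.85
tool_pos: [0.5839, 0.1144, 0.0326]
tool_rot: [2.541, 1.527, 0.734]
contact_force: [2.3, 4.7, -0.5]
opening: 0.0004
```

```bash
python3 - <<'E'
from h import *
from cell import robot
s=robot.observe();stat(s)
E
```

```text
t 18.85 rail [-64.5  24. ] z 32.6 yawerr -0.52 F rail [-5.1  1.1 -0.5] x [ 0.032  0.029 -0.999] q6 0.26 open 0.0003623396103982085
```

Call:
play_rows([
  [[0, 0, 0.001, 0, -1], [0, 0, 0.001, 0, -1], [0, 0, 0.001, 0, -1], [0, 0, 0, 0, -1], [0, 0, -0.002, 0, -1], [0, 0, -0.006, 0, -1], [0, 0, -0.01, 0, -1], [-0.01, 0, -0.01, 0, -1], [-0.02, 0, -0.01, 0, -1], [-0.03, 0, -0.01, 0, -1]],
])

```text
time: 19.85
tool_pos: [0.59, 0.1602, 0.0925]
tool_rot: [2.74, 1.534, 0.933]
contact_force: [0.2, 0.5, -0.2]
opening: 0.0003
```

Call:
play_rows([
  [[-0.03, 0, -0.01, 0, -1], [-0.03, 0, -0.02, 0, -1], [-0.03, 0, -0.03, 0, -1], [-0.02, 0, -0.04, 0, -1], [0, 0, -0.04, 0, -1], [0, 0, -0.04, 0, -1], [0, 0, -0.03, 0, -1], [0, 0, -0.02, 0, -1], [0, 0, 0, 0, -1], [0, 0, 0, 0, -1]],
])

```text
time: 20.85
tool_pos: [0.6408, 0.3981, 0.2313]
tool_rot: [2.537, 1.52, 0.734]
contact_force: [0.0, -0.3, 0.3]
opening: 0.0006
```

```bash
python3 - <<'E'
from h import *
from cell import robot
s=robot.observe();stat(s)
im=robot.read_camera("top");cv2.imwrite("pics/t10.png",cv2.resize(im[150:300,170:370,::-1],None,fx=4,fy=4,interpolation=cv2.INTER_CUBIC))
im=robot.read_camera("scene");cv2.imwrite("pics/s10.png",cv2.resize(im[150:290,190:380,::-1],None,fx=4,fy=4,interpolation=cv2.INTER_CUBIC))
E
```

```text
t 20.85 rail [-353.6   15.5] z 231.3 yawerr -0.34 F rail [0.3 0.1 0.3] x [ 0.037  0.034 -0.999] q6 0.68 open 0.0005529180028991741
```

View pics/t10.png

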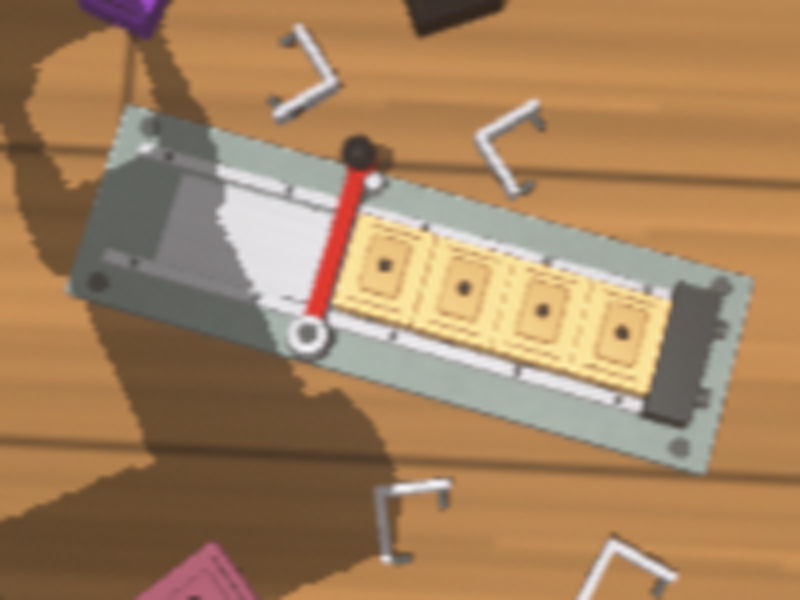

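View pics/s10.png

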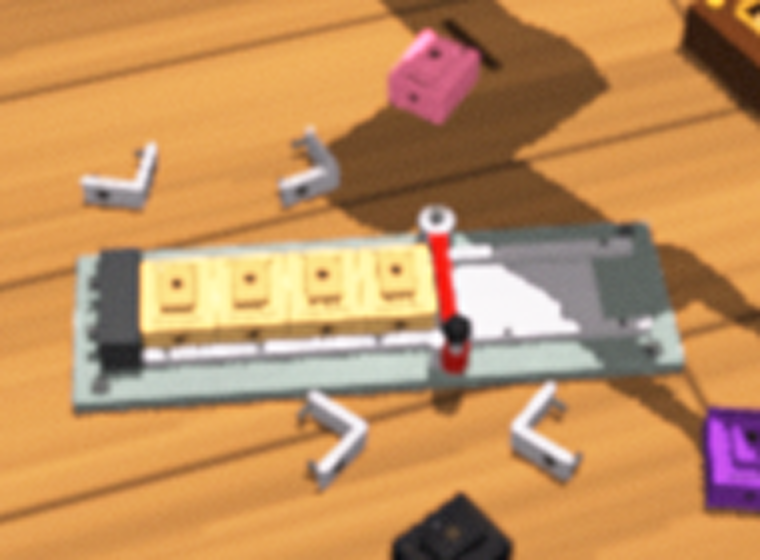

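```bash
python3 - <<'E'
from h import *
from cell import robot
T=robot.get_calibration("top");Pt=np.array([.54323,.05512,-1.79537])
f=lambda u,v,z:w2r(onplane(T,np.array([u,v])/4+[170,150]-.4,z),Pt)*1e3
print([f(*q,.054).round(1) for q in [(622,332),(542,310),(464,288),(384,265)]])
a=f(308,334,.043);b=f(359,152,.072);print(a,b,np.degrees(np.arctan2(-(b-a)[0],(b-a)[1])))
E
```

```text
[array([134.5,   0.4]), array([84.2,  0.3]), array([34.8,  0.6]), array([-16.2,   1.1])]
[-50.07902904 -50.99667391] [-48.90700245  61.22675499] -0.5983575496963919
```

The cores measure 134.5, 84.2, 34.8 and -16.2 against home values of 135, 85, 35 and -15. The keeper is at about 0°, resting on its pin.

```bash
python3 -c "
from cell import robot
print(robot.hand_in())"
```

```text
the job is handed in; nothing more can be done
None
```

I pushed the four cores home against the end stop as one train, then pushed the keeper bar closed behind the last core. I handed the job in at about 21 s of the 45 s.

- **Cores:** I pushed from behind the last core with closed fingertips, using about 3–5 N while it moved. At the stop the train did not move further with a push of about 11 N. In the last top picture the cores are at rail x = 134.5, 84.2, 34.8 and -16.2 mm, against home values of 135, 85, 35 and -15. They look in contact with no visible gaps.
- **Keeper:** I pushed its outer side round the arc with about 2 N, until it stopped firmly at about 5 N. It measures about -0.6°, which is closed within measuring error, and the picture shows it against the rest pin.
- **Bystanders:** In the last two pictures the four clips and the pink, black and purple look-alikes look unmoved, and the robot is clear of everything. I did not check the mallet, vent cutter and core box in the final close-ups, but the arm did not work near them.

**Checks that disagreed:** The cameras placed the rail about 3–5 mm apart, so I averaged them and used contact to confirm the end positions. Pushing against the stops left the tool tilted about 2–3°, with no effect I could see.

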